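# Open the tight sugar jar

## Task

Please open the sugar jar that stands in the wooden jar holder: its lid is screwed on tight, so twist it counter-clockwise, regripping as often as needed, until it is off its thread, without pulling the jar up out of the holder. Then lay the lid, open side down, in the middle of the saucer and let go. The jar stays standing in its holder; leave the cup, the tin and the timer where they are.

Things in the scene. Friction and masses are not known exactly. Their poses are not given: they have to be found in the camera images.
- lid_center (a point): Ribbed round metal screw lid on the jar, 63 mm across, 28 mm tall; point at its centre, 14 mm under its flat top, z axis up out of the top. Right-hand thread, 15 mm rise a turn, 2 mm play: it comes off after 4.2 to 5 rad counter-clockwise from above, rising about 11 mm. Breaking it loose takes 0.2 to 0.55 N m (grip it with 25 N or more), later much less. Weighs 90 g.
- jar_mouth (a point): Centre of the rim of the square glass jar (80 mm square, rim 134 mm above its foot, 0.6 to 0.95 kg), z axis up. The shoulder lies 32 mm below the rim; the lid's lower edge begins 20 mm below the rim and its top is 7.5 mm above. The jar stands loose in the holder, which keeps it from turning; it comes up with the lid if the lid is lifted before it is off the thread.
- holder: Low square wooden jar holder, 120 mm square, fixed to the worktop by suction feet; origin at the middle of its underside. The jar stands on its floor, 12 mm up, inside a square wooden frame whose top is 41 mm up; the jar's rim is then 146 mm up.
- saucer: Plain off-white saucer, loose, 125 mm across, its rim 19 mm high; origin under its centre. A lid laid in its middle rests on its curved inside, the lid's lower edge about 9 mm above the worktop. Saucer and holder can be either way round, left and right.
- cup: Light blue coffee cup with a handle, 60 mm across, 52 mm high, standing in front of the coffee machine; origin under its centre. Leave it alone.
- tin: Round tin, 58 mm across, 72 mm high, in front of the basket; origin under its centre. Leave it alone.
- kitchen_timer: Round grey and white kitchen timer, 62 mm across, 57 mm high, in front of the coffee machine; origin under its centre. Leave it alone.
Not all that is in view belongs to the job. There is more than one size of the part that bears lid_center; the job needs the smaller.

How it is judged:
By the outcome, as a careful person would: the job done as asked, in the order asked, and still so for the second after the job is handed in, with the robot touching nothing.
It also fails if it takes over 67 s, if anything falls off the work surface, if the arm or the gripper's body presses on something with over 40 N, if the wrist force passes 120 N, or if a joint passes its speed limit or range.

## Robot

A 6-joint arm with a two-finger parallel gripper is mounted at the origin on a cart in front of the work surface, level with it; the furniture and walls round the work are solid. World frame = base frame: x ahead of the robot, y to its left, z up, the work surface at z = 0. Lengths are in m, angles in rad, forces in N, time in s.
With the tool pointing down it reaches from about 0.275 to 0.725 m from the base axis. Payload 15.9 kg.
Tool frame: the origin (TCP) lies midway between the tips of the shut fingers; the grasp point (between the pads) lies 19 mm behind it; z points along the fingers, y is the line along which they close (so a half turn about z gives the same grasp; the last joint's range is limited). The gripper opens to 85 mm and grips with 20 to 120 N. Pads are 22 mm wide; open, the fingers measure 114 mm over their backs; the gripper's body (76 mm by 85 mm) begins 54 mm behind the grasp point. The pads swing forward as they close: fully open they stand 13 mm farther back than shut.
Start: joints at [-1.325, 0.213, -0.034, 1.323, 0, 1.571], TCP at [0.122, -0.485, 0.231] pointing down, gripper open.
Joint ranges: [-2.98, 2.98], [-0.74, 1.72], [-1.14, 1.35], [-2.1, 2.04], [-1.57, 1.44], [-3.14, 3.14]. Speed limits (rad/s): [1.89, 1.89, 2.39, 2.57, 3.14, 3.14].

## Interface

Orientations are given as a unit quaternion [w, x, y, z].
In Python, from workcell import ctrl gives the robot as it stands. The module is installed in compiled form; this text tells all that it offers.
- The arm moves only by the tool drive_tool, never from a script. Its argument "rows" is a list of rows, each an object of numbers: "x", "y", "z": the shift along the tool's x, y, z scaled (see below); "turn": the turn about the tool's z scaled (see below); "jaw": the opening, from -1 (shut) to 1 (fully open). In form: [{"x": .., "y": .., "z": .., "turn": .., "jaw": ..}, ...]. A call has 1 to 12 rows; each row shifts and turns the commanded pose from where the row before left it, along the tool's axes as they then stand; what a row does not reach is not made up. The controller multiplies each number of a shift by 300 mm and each number of a turn by 30 degrees. A row lasts 1/12 s, in which the tool goes at most 41.7 mm and 7.16 degrees, less where a joint would pass 70% of its speed; a pose out of reach is approached as far as the arm can. A call with a number of a shift or a turn outside -1 to 1 is refused whole. A call with a gripper value outside its range is refused whole. The fingers move at their own pace and stop on an object; "force" is the grip in N (left out, the last holds). Time passes only in rows, so rows that do not move let the fingers close. It gives the time, the measured TCP pose, the force, the opening and the grip force at its end, in the units of the state.
- ctrl.read_state(): the state, without advancing time (a new reading comes with each control period).
- ctrl.grab_frame(name): name is "side" or "top" or "wrist"; returns a dict with "color" (400x640x3 uint8, red, green, blue), "range_z" (400x640 float32, m along the optical axis (not along the pixel's ray), 0 where there is no reading), "intrinsics" (3x3 intrinsics, pixels), "k1" (the pictures are not rectified: a ray, as slopes to the right and down, at radius r is drawn at 1 + k1 r^2 times it, then the intrinsics apply), "R" (3x3) and "t" (3): a world point X has camera coordinates R X + t; the wrist camera has in their place "mount" (4x4, takes a point from camera to tool coordinates, whose origin is the TCP and whose axes are the flange's). Camera axes: x right, y down, z forward; pixel columns grow to the right and rows downward; lengths in m; the calibration is good to about 2 mm. A picture is of the moment at which its call begins: read the wrist's pose just before it.
- ctrl.job_done(): hands the job in; it is judged then, once.
Trained networks look in the newest picture that a camera, given by its name, has taken for a name from the list of things; names that differ only in an ending like _2 or _b are one class to them, and where a whole thing is asked for, a point or a joint stands for the part that bears it (a point fixed in the world has none). Each returns a list of dicts, best first, with "score" (0 to 1); they miss things now and then, are a little off and sometimes report something else, mostly with a low value. They report only what shows in the picture. A call takes as long as a camera call. They do not tell look-alikes from the thing itself.
- ctrl.recognise(query, camera): "centre" ([x, y, z] in m, in world coordinates, good to about 4 mm: the middle of the surface that is visible of it).
- ctrl.silhouettes(query, camera): "region" (400x640 bool, what is visible of it).
- ctrl.landmark_of(query, camera): "centre" ([x, y, z] in m, in world coordinates, good to about 4 mm: a listed point, or the origin of a listed thing).
The state is a dict: "clock": time; "joint_positions": joint angles; "joint_velocities": joint speeds; "effort": joint torques, N m; "tool_pos": TCP position; "orientation": TCP orientation; "ft_force": force on the tool from outside, world axes, zero at the start; "torque": the same for the moment, N m; "gripper_width": finger opening in m; "grasp_force": force on a finger pad.
Only numpy, scipy, OpenCV 4.12 (cv2) and the standard library are available. Lean on these libraries where they do the work, as an engineer would, in place of code of your own. Each camera call takes 0.05 s, during which the arm holds its last target. There are 200 camera calls.

## Working session

There is one attempt and no reset: what is moved stays moved. The work goes in short steps, Python scripts to look and compute and a tool call to move; the robot and the scene stay as the last step left them, time stands still between calls to the robot, and variables do not carry over. Pictures are saved under pics/ and viewed, at most 10 in all, crops included, and the job is handed in when it is done.

Besides the shell and the picture viewer there is one more tool, called after "Request:" by a JSON object that holds its "api" and its "payload". drive_tool: Moves the arm, as the interface text tells. Shifts and turns lie within -1 to 1; 1 stands for 300 mm of shift or 30 degrees of turn. Its arguments: {"type":"object","properties":{"rows":{"type":"array","items":{"type":"object","properties":{"x":{"type":"number"},"y":{"type":"number"},"z":{"type":"number"},"turn":{"type":"number"},"jaw":{"type":"number"}}}},"force":{"type":"number"}},"required":["rows"]}

```bash
mkdir -p pics; python3 - <<'E'
from workcell import ctrl
import cv2,numpy as np
s=ctrl.read_state()
print(s['clock'],s['tool_pos'],s['orientation'],s['gripper_width'])
ims=[]
for c in ['top','side']:
    f=ctrl.grab_frame(c); ims.append(f['color'])
    print(c,f['t'])
    for q in ['lid_center','jar_mouth','holder','saucer','cup','tin','kitchen_timer']:
        r=ctrl.landmark_of(q,c)
        for d in r:
            X=np.array(d['centre']); p=f['R']@X+f['t']; u=p[:2]/p[2]; u=u*(1+f['k1']*(u@u)); K=f['intrinsics']
            print(' ',q,round(d['score'],2),X.round(3),(K[:2,:2]@u+K[:2,2]).round())
    cv2.imwrite(f'pics/{c}.png',f['color'][...,::-1])
E
```

```text
0.0 [ 0.12157362 -0.484643    0.23080909] [-5.62553275e-04  9.92461936e-01  1.22551970e-01 -5.75980920e-05] 0.0855386759523399
top [0.01349099 0.55215711 1.23231814]
  lid_center 0.9 [ 0.476 -0.149  0.145] [390. 223.]
  lid_center 0.64 [0.493 0.014 0.017] [320. 222.]
  jar_mouth 0.68 [ 0.485 -0.15   0.144] [390. 220.]
  holder 0.79 [ 0.477 -0.148 -0.006] [382. 228.]
  saucer 0.86 [ 0.506  0.197 -0.001] [250. 218.]
  cup 0.66 [0.609 0.037 0.005] [311. 179.]
  tin 0.89 [ 0.624  0.25  -0.002] [231. 174.]
  kitchen_timer 0.92 [ 0.613 -0.15   0.002] [381. 176.]
  kitchen_timer 0.29 [ 0.624  0.248 -0.002] [232. 174.]
side [0.46511154 0.2280908  0.94764779]
  lid_center 0.88 [0.486 0.02  0.021] [326. 231.]
  lid_center 0.57 [ 0.482 -0.153  0.138] [354. 165.]
  jar_mouth 0.88 [ 0.479 -0.152  0.149] [355. 163.]
  jar_mouth 0.41 [ 0.607 -0.149 -0.005] [314. 196.]
  holder 0.8 [ 0.481 -0.15   0.001] [351. 205.]
  saucer 0.68 [ 0.498  0.198 -0.001] [291. 278.]
  kitchen_timer 0.59 [ 0.605 -0.15  -0.004] [315. 196.]
```

View pics/top.png

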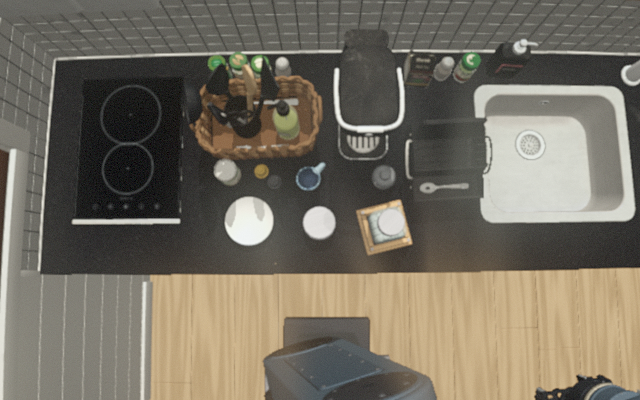

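View pics/side.png

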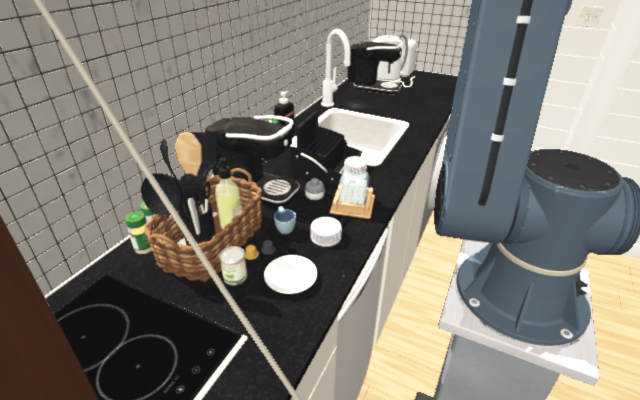

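The top view shows two white round lids. One is on the jar in the holder at (390,223), and a larger loose one lies on the worktop at (320,222). The job needs the smaller one, on the jar. The saucer is at (249,221). I'll confirm this with a crop and measure.

```bash
cat > h.py <<'E'
from workcell import ctrl
import cv2,numpy as np
def cloud(f,mask,s=None):
    K=f['intrinsics']; v,u=np.nonzero(mask&(f['range_z']>0))
    p=np.stack([u,v],1).astype(float)[:,None]
    n=cv2.undistortPoints(p,K,np.array([f['k1'],0,0,0,0.]))[:,0]
    z=f['range_z'][v,u]; P=np.c_[n*z[:,None],z]
    if 'R' in f: return (P-f['t'])@f['R']
    P=P@f['mount'][:3,:3].T+f['mount'][:3,3]
    from scipy.spatial.transform import Rotation as R
    return R.from_quat(np.roll(s['orientation'],-1)).apply(P)+s['tool_pos']
def disc(P,h,tol=.006):
    Q=P[abs(P[:,2]-h)<tol]
    (x,y),r=cv2.minEnclosingCircle(Q[:,:2].astype(np.float32))
    return len(Q),np.round([x,y,2*r,np.median(Q[:,2])],4),np.round(Q.mean(0),4)
E
python3 - <<'E'
from h import *
for c in ['top','side']:
    f=ctrl.grab_frame(c)
    for q,hs in [('lid_center',(.1535,.028,.035)),('saucer',(.019,)),]:
        for d in ctrl.silhouettes(q,c):
            P=cloud(f,d['region'])
            print(c,q,round(d['score'],2),len(P),np.percentile(P[:,2],[5,50,95]).round(3))
            for h in hs:
                if (abs(P[:,2]-h)<.006).sum()>20: print('   ',h,disc(P,h))
    if c=='top': cv2.imwrite('pics/crop.png',cv2.resize(f['color'][160:265,210:430,::-1],None,fx=3.5,fy=3.5,interpolation=2))
E
```

```text
top lid_center 0.65 593 [0.132 0.155 0.159]
    0.1535 (530, array([ 0.4794, -0.1523,  0.063 ,  0.1548]), array([ 0.4788, -0.1505,  0.1548]))
top lid_center 0.65 790 [0.033 0.038 0.041]
    0.028 (87, array([0.4905, 0.0149, 0.0809, 0.033 ]), array([0.4926, 0.0139, 0.0326]))
    0.035 (729, array([0.4912, 0.0153, 0.0819, 0.0374]), array([0.4906, 0.0157, 0.0371]))
top saucer 0.76 1751 [0.003 0.01  0.019]
    0.019 (547, array([0.4993, 0.1985, 0.1251, 0.0163]), array([0.4987, 0.2   , 0.0166]))
side lid_center 0.76 347 [0.131 0.154 0.157]
    0.1535 (225, array([ 0.4777, -0.1497,  0.0653,  0.1553]), array([ 0.4743, -0.1453,  0.1547]))
side lid_center 0.58 764 [0.005 0.037 0.04 ]
    0.028 (112, array([0.487 , 0.0206, 0.0825, 0.0281]), array([0.4754, 0.0441, 0.0282]))
    0.035 (504, array([0.4866, 0.0178, 0.0859, 0.0378]), array([0.4859, 0.023 , 0.0373]))
side saucer 0.84 1614 [0.006 0.011 0.02 ]
    0.019 (653, array([0.4986, 0.2005, 0.1303, 0.0167]), array([0.501 , 0.1951, 0.0169]))
```

View pics/crop.png

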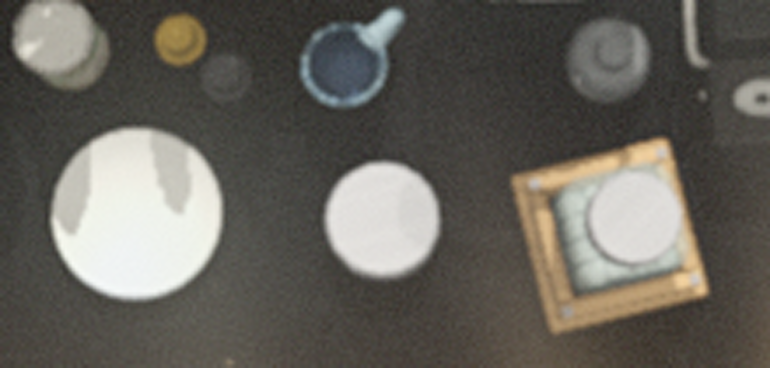

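The crop confirms it: the jar lid measures 63 mm across at z≈0.1545, with its centre near (0.479, -0.151). The loose lid is 81 mm across, so it is the wrong one. Moving over the jar.

Request:
{"api": "drive_tool", "payload": {"rows": [{"x":0.12,"y":-0.066,"jaw":1},{"x":0.12,"y":-0.066,"jaw":1},{"x":0.12,"y":-0.066,"jaw":1},{"x":0.12,"y":-0.066,"jaw":1},{"x":0.12,"y":-0.066,"jaw":1},{"x":0.12,"y":-0.066,"jaw":1},{"x":0.12,"y":-0.066,"jaw":1},{"x":0.12,"y":-0.066,"jaw":1},{"x":0.12,"y":-0.066,"jaw":1},{"x":0.12,"y":-0.066,"jaw":1},{"x":0.115,"y":-0.066,"jaw":1},{"x":0,"y":0,"turn":0.2,"jaw":1}], "force": 40}}

```text
invalid input at $.rows[0]: expected keys x, y, z, turn, jaw
```

```bash
python3 - <<'E'
from h import *
s=ctrl.read_state(); print(s['clock'],s['tool_pos'],s['orientation'],np.round(s['joint_positions'],3))
E
```

```text
1.1 [ 0.12164221 -0.48497012  0.2313102 ] [ 1.69545742e-06  9.92459764e-01  1.22570861e-01 -1.17631729e-05] [-1.325  0.213 -0.034  1.324 -0.     1.571]
```

Request:
{"api": "drive_tool", "payload": {"rows": [{"x":0.12,"y":-0.066,"z":0,"turn":0,"jaw":1},{"x":0.12,"y":-0.066,"z":0,"turn":0,"jaw":1},{"x":0.12,"y":-0.066,"z":0,"turn":0,"jaw":1},{"x":0.12,"y":-0.066,"z":0,"turn":0,"jaw":1},{"x":0.12,"y":-0.066,"z":0,"turn":0,"jaw":1},{"x":0.12,"y":-0.066,"z":0,"turn":0,"jaw":1},{"x":0.12,"y":-0.066,"z":0,"turn":0,"jaw":1},{"x":0.12,"y":-0.066,"z":0,"turn":0,"jaw":1},{"x":0.12,"y":-0.066,"z":0,"turn":0,"jaw":1},{"x":0.12,"y":-0.066,"z":0,"turn":0,"jaw":1},{"x":0.115,"y":-0.066,"z":0,"turn":0,"jaw":1},{"x":0,"y":0,"z":0,"turn":0.2,"jaw":1}], "force": 40}}

```text
clock: 2.1
tool_pos: [0.4551, -0.1733, 0.231]
orientation: [-0.001, 0.997, 0.074, 0.001]
ft_force: [0.3, -0.4, -1.0]
gripper_width: 0.0853
grasp_force: 0.0
```

```bash
python3 - <<'E'
from h import *
s=ctrl.read_state(); print(s['clock'],s['tool_pos'],s['orientation'],np.round(s['joint_positions'],3))
E
```

```text
2.1 [ 0.45507319 -0.1733357   0.23095281] [-5.77425046e-04  9.97264543e-01  7.39110722e-02  5.02011774e-04] [-3.650e-01  1.860e-01 -6.900e-02  1.316e+00  1.000e-03  2.629e+00]
```

Request:
{"api": "drive_tool", "payload": {"rows": [{"x":0.09,"y":-0.065,"z":0,"turn":0,"jaw":1},{"x":0,"y":0,"z":0,"turn":0.23,"jaw":1},{"x":0,"y":0,"z":0,"turn":0.23,"jaw":1},{"x":0,"y":0,"z":0,"turn":0,"jaw":1},{"x":0,"y":0,"z":0,"turn":0,"jaw":1},{"x":0,"y":0,"z":0,"turn":0,"jaw":1}]}}

```text
clock: 2.6
tool_pos: [0.4752, -0.1548, 0.2314]
orientation: [0.0, 0.999, -0.048, 0.0]
ft_force: [-0.8, -0.5, -0.7]
gripper_width: 0.0851
grasp_force: 0.0
```

```bash
python3 - <<'E'
from h import *
s=ctrl.read_state(); print(s['clock'],s['tool_pos'],s['orientation'],np.round(s['joint_positions'],3))
f=ctrl.grab_frame('wrist'); cv2.imwrite('pics/w1.png',f['color'][...,::-1])
P=cloud(f,f['range_z']>0,s); m=(abs(P[:,2]-.1545)<.006)&(np.hypot(P[:,0]-.479,P[:,1]+.151)<.05)
print(m.sum(), disc(P[m],.1545))
Q=P[m]; print(Q.min(0),Q.max(0))
E
```

```text
2.6 [ 0.47515317 -0.15480722  0.23136912] [ 1.88941490e-05  9.98848020e-01 -4.79857502e-02  3.30337642e-05] [-0.315  0.212 -0.035  1.323 -0.     2.923]
6780 (6780, array([ 0.4798, -0.1512,  0.0628,  0.1556]), array([ 0.4813, -0.1515,  0.1555]))
[ 0.44889503 -0.18244091  0.14853463] [ 0.51098428 -0.12012106  0.15773129]
```

View pics/w1.png

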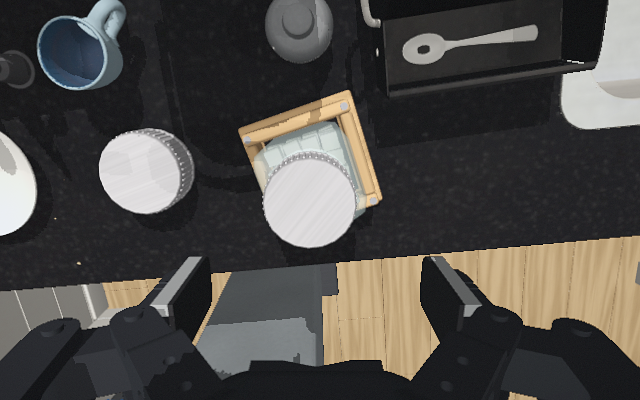

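The wrist view has the jar lid at (310,203), and the fingers have a clear way down. The wrist measurement puts the lid's centre at (0.480, -0.151), which agrees with the top camera. Descending.

Request:
{"api": "drive_tool", "payload": {"rows": [{"x":0.014,"y":-0.013,"z":0,"turn":0,"jaw":1},{"x":0,"y":0,"z":0.1,"turn":0,"jaw":1},{"x":0,"y":0,"z":0.1,"turn":0,"jaw":1},{"x":0,"y":0,"z":0.1,"turn":0,"jaw":1},{"x":0,"y":0,"z":0.05,"turn":0,"jaw":1},{"x":0,"y":0,"z":0.04,"turn":0,"jaw":1},{"x":0,"y":0,"z":0,"turn":0,"jaw":1},{"x":0,"y":0,"z":0,"turn":0,"jaw":1},{"x":0,"y":0,"z":0,"turn":0,"jaw":1}]}}

```text
clock: 3.4
tool_pos: [0.4804, -0.1513, 0.1152]
orientation: [0.0, 0.999, -0.05, 0.001]
ft_force: [-0.1, -0.5, -0.5]
gripper_width: 0.0853
grasp_force: 0.0
```

Request:
{"api": "drive_tool", "payload": {"rows": [{"x":0,"y":0,"z":0,"turn":0,"jaw":-1},{"x":0,"y":0,"z":0,"turn":0,"jaw":-1},{"x":0,"y":0,"z":0,"turn":0,"jaw":-1},{"x":0,"y":0,"z":0,"turn":0,"jaw":-1},{"x":0,"y":0,"z":0,"turn":0,"jaw":-1},{"x":0,"y":0,"z":0,"turn":0,"jaw":-1},{"x":0,"y":0,"z":0,"turn":0,"jaw":-1},{"x":0,"y":0,"z":0,"turn":0,"jaw":-1}], "force": 45}}

```text
clock: 4.07
tool_pos: [0.4805, -0.1517, 0.1152]
orientation: [0.001, 0.999, -0.05, 0.001]
ft_force: [-1.8, -3.5, 6.7]
gripper_width: 0.0621
grasp_force: 48.8
```

Request:
{"api": "drive_tool", "payload": {"rows": [{"x":0,"y":0,"z":0,"turn":-0.1,"jaw":-1},{"x":0,"y":0,"z":0,"turn":-0.1,"jaw":-1},{"x":0,"y":0,"z":-0.001,"turn":-0.15,"jaw":-1},{"x":0,"y":0,"z":-0.001,"turn":-0.15,"jaw":-1},{"x":0,"y":0,"z":-0.001,"turn":-0.2,"jaw":-1},{"x":0,"y":0,"z":-0.001,"turn":-0.2,"jaw":-1},{"x":0,"y":0,"z":0,"turn":0,"jaw":-1}]}}

```text
clock: 4.65
tool_pos: [0.4803, -0.1513, 0.1162]
orientation: [0.0, 0.982, 0.187, 0.001]
ft_force: [0.4, -0.4, 2.8]
gripper_width: 0.0623
grasp_force: 48.5
```

```bash
python3 - <<'E'
from h import *
s=ctrl.read_state(); print(s['clock'],s['tool_pos'],s['ft_force'],s['torque'],np.round(s['joint_positions'],3))
f=ctrl.grab_frame('side'); cv2.imwrite('pics/s2.png',cv2.resize(f['color'][80:240,260:460,::-1],None,fx=3,fy=3))
E
```

```text
4.65 [ 0.48029593 -0.15126472  0.11616127] [ 0.41495408 -0.42587877  2.80120111] [-0.08072783 -0.02152245  0.01216427] [-0.305  0.271 -0.256  1.043  0.     2.46 ]
```

View pics/s2.png

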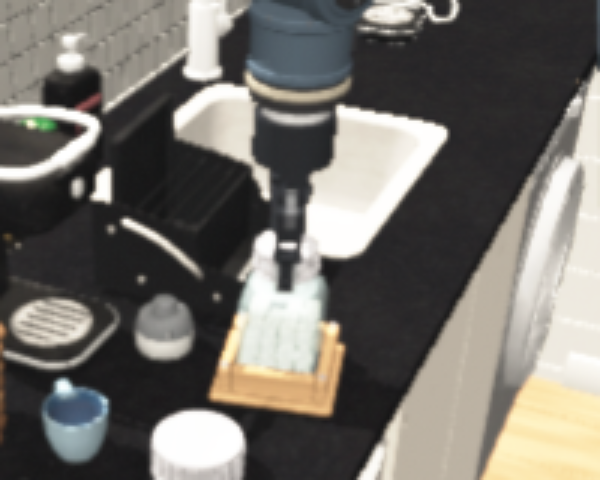

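The crop shows the fingers on the lid at about (288,255), with the jar standing in the holder. The residual torque is small, so the lid has broken loose. Continuing, rising with the thread pitch.

Request:
{"api": "drive_tool", "payload": {"rows": [{"x":0,"y":0,"z":-0.0008,"turn":-0.2,"jaw":-1},{"x":0,"y":0,"z":-0.0008,"turn":-0.2,"jaw":-1},{"x":0,"y":0,"z":-0.0008,"turn":-0.2,"jaw":-1},{"x":0,"y":0,"z":-0.0008,"turn":-0.2,"jaw":-1},{"x":0,"y":0,"z":-0.0008,"turn":-0.2,"jaw":-1},{"x":0,"y":0,"z":-0.0008,"turn":-0.2,"jaw":-1},{"x":0,"y":0,"z":-0.0008,"turn":-0.2,"jaw":-1},{"x":0,"y":0,"z":-0.0008,"turn":-0.2,"jaw":-1},{"x":0,"y":0,"z":-0.0008,"turn":-0.2,"jaw":-1},{"x":0,"y":0,"z":-0.0008,"turn":-0.2,"jaw":-1},{"x":0,"y":0,"z":-0.0008,"turn":-0.2,"jaw":-1},{"x":0,"y":0,"z":-0.0008,"turn":-0.2,"jaw":-1}]}}

```text
clock: 5.7
tool_pos: [0.4797, -0.151, 0.1183]
orientation: [-0.0, 0.686, 0.727, 0.0]
ft_force: [0.2, 2.2, -0.7]
gripper_width: 0.0625
grasp_force: 49.1
```

Request:
{"api": "drive_tool", "payload": {"rows": [{"x":0,"y":0,"z":-0.0008,"turn":-0.2,"jaw":-1},{"x":0,"y":0,"z":-0.0008,"turn":-0.2,"jaw":-1},{"x":0,"y":0,"z":-0.0008,"turn":-0.2,"jaw":-1},{"x":0,"y":0,"z":-0.0008,"turn":-0.2,"jaw":-1},{"x":0,"y":0,"z":-0.0008,"turn":-0.2,"jaw":-1},{"x":0,"y":0,"z":-0.0008,"turn":-0.2,"jaw":-1},{"x":0,"y":0,"z":-0.0008,"turn":-0.2,"jaw":-1},{"x":0,"y":0,"z":-0.0008,"turn":-0.2,"jaw":-1},{"x":0,"y":0,"z":-0.0008,"turn":-0.2,"jaw":-1},{"x":0,"y":0,"z":-0.0008,"turn":-0.2,"jaw":-1},{"x":0,"y":0,"z":-0.0008,"turn":-0.2,"jaw":-1},{"x":0,"y":0,"z":-0.0008,"turn":-0.2,"jaw":-1}]}}

```text
clock: 6.7
tool_pos: [0.4794, -0.151, 0.121]
orientation: [-0.0, 0.128, 0.992, 0.0]
ft_force: [-1.0, 0.1, -1.9]
gripper_width: 0.0623
grasp_force: 49.1
```

```bash
python3 - <<'E'
from h import *
s=ctrl.read_state(); print(s['clock'],s['tool_pos'],s['ft_force'],s['torque'],np.round(s['joint_positions'],3))
for c in ['side','top']:
  ctrl.grab_frame(c)
  for q in ['jar_mouth','lid_center','holder']:print(c,q,[(round(d['score'],2),np.round(d['centre'],3)) for d in ctrl.landmark_of(q,c)])
E
```

```text
6.7 [ 0.47941427 -0.15101     0.12104418] [-0.96913712  0.12574612 -1.89514207] [ 0.05602137  0.35032478 -0.03972896] [-0.305  0.267 -0.248  1.057 -0.    -0.049]
side jar_mouth [(0.81, array([ 0.479, -0.154,  0.147]))]
side lid_center [(0.79, array([ 0.482, -0.156,  0.145])), (0.58, array([0.488, 0.018, 0.019]))]
side holder [(0.78, array([ 0.48 , -0.153,  0.002]))]
top jar_mouth [(0.26, array([ 0.609, -0.151,  0.   ]))]
top lid_center [(0.89, array([0.491, 0.016, 0.016]))]
top holder [(0.54, array([ 0.482, -0.151, -0.001]))]
```

Request:
{"api": "drive_tool", "payload": {"rows": [{"x":0,"y":0,"z":-0.0008,"turn":-0.2,"jaw":-1},{"x":0,"y":0,"z":-0.0008,"turn":-0.2,"jaw":-1},{"x":0,"y":0,"z":-0.0008,"turn":-0.2,"jaw":-1},{"x":0,"y":0,"z":-0.0008,"turn":-0.2,"jaw":-1},{"x":0,"y":0,"z":-0.0008,"turn":-0.2,"jaw":-1},{"x":0,"y":0,"z":-0.0008,"turn":-0.2,"jaw":-1},{"x":0,"y":0,"z":-0.0008,"turn":-0.2,"jaw":-1},{"x":0,"y":0,"z":-0.0008,"turn":-0.2,"jaw":-1},{"x":0,"y":0,"z":-0.0008,"turn":-0.2,"jaw":-1},{"x":0,"y":0,"z":-0.0008,"turn":-0.2,"jaw":-1},{"x":0,"y":0,"z":-0.0008,"turn":-0.2,"jaw":-1},{"x":0,"y":0,"z":-0.0008,"turn":-0.2,"jaw":-1}]}}

```text
clock: 8.1
tool_pos: [0.48, -0.1511, 0.1242]
orientation: [0.0, -0.481, 0.877, -0.0]
ft_force: [-0.3, 0.5, -1.3]
gripper_width: 0.0624
grasp_force: 49.2
```

Request:
{"api": "drive_tool", "payload": {"rows": [{"x":0,"y":0,"z":-0.0008,"turn":-0.2,"jaw":-1},{"x":0,"y":0,"z":-0.0008,"turn":-0.2,"jaw":-1},{"x":0,"y":0,"z":-0.0008,"turn":-0.2,"jaw":-1},{"x":0,"y":0,"z":-0.0008,"turn":-0.2,"jaw":-1},{"x":0,"y":0,"z":-0.0008,"turn":-0.2,"jaw":-1},{"x":0,"y":0,"z":-0.0008,"turn":-0.2,"jaw":-1},{"x":0,"y":0,"z":-0.0008,"turn":-0.2,"jaw":-1},{"x":0,"y":0,"z":-0.0008,"turn":-0.2,"jaw":-1},{"x":0,"y":0,"z":0,"turn":-0.2,"jaw":-1},{"x":0,"y":0,"z":0,"turn":-0.2,"jaw":-1},{"x":0,"y":0,"z":0,"turn":-0.2,"jaw":-1},{"x":0,"y":0,"z":0,"turn":-0.2,"jaw":-1}]}}

```text
clock: 9.1
tool_pos: [0.4807, -0.1514, 0.1267]
orientation: [-0.0, 0.904, -0.427, 0.001]
ft_force: [0.5, -0.3, 7.7]
gripper_width: 0.0624
grasp_force: 49.9
```

```bash
python3 - <<'E'
from h import *
s=ctrl.read_state(); print(s['clock'],s['tool_pos'],s['ft_force'],s['torque'],np.round(s['joint_positions'],3))
f=ctrl.grab_frame('side'); cv2.imwrite('pics/s3.png',cv2.resize(f['color'][120:230,310:410,::-1],None,fx=5,fy=5))
E
```

```text
9.1 [ 0.48066715 -0.15141037  0.12670602] [ 0.45898581 -0.27629654  7.72546138] [-0.17403187 -0.02418123 -0.14946802] [-0.305  0.263 -0.238  1.068 -0.    -2.565]
```

View pics/s3.png

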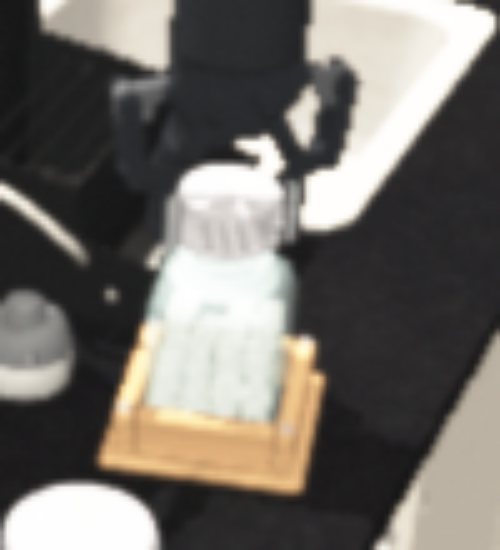

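Request:
{"api": "drive_tool", "payload": {"rows": [{"x":0,"y":0,"z":-0.003,"turn":-0.2,"jaw":-1},{"x":0,"y":0,"z":-0.001,"turn":-0.2,"jaw":-1},{"x":0,"y":0,"z":-0.001,"turn":-0.2,"jaw":-1},{"x":0,"y":0,"z":-0.001,"turn":-0.2,"jaw":-1},{"x":0,"y":0,"z":0,"turn":0,"jaw":-1}]}}

```text
clock: 9.57
tool_pos: [0.4802, -0.1511, 0.128]
orientation: [-0.0, 0.973, -0.229, 0.0]
ft_force: [-0.5, 0.4, -0.9]
gripper_width: 0.0623
grasp_force: 49.2
```

Request:
{"api": "drive_tool", "payload": {"rows": [{"x":0,"y":0,"z":-0.003,"turn":0,"jaw":-1},{"x":0,"y":0,"z":0,"turn":0,"jaw":-1},{"x":0,"y":0,"z":0,"turn":0,"jaw":-1}]}}

```text
clock: 9.82
tool_pos: [0.4799, -0.1511, 0.1288]
orientation: [-0.0, 0.973, -0.233, 0.0]
ft_force: [0.1, 0.5, -0.9]
gripper_width: 0.0623
grasp_force: 49.2
```

```bash
python3 - <<'E'
from h import *
s=ctrl.read_state(); print(s['clock'],s['tool_pos'],s['ft_force'],s['torque'],np.round(s['joint_positions'],3))
E
```

```text
9.8167 [ 0.4799482  -0.15114349  0.12883145] [ 0.13328098  0.45000571 -0.94490256] [ 0.0410631   0.01279663 -0.00528791] [-0.305  0.262 -0.234  1.075  0.    -2.977]
```

Force is −0.9 N, which is the lid's weight alone, and there is no torque, so it looks free. Testing with a small lift.

Request:
{"api": "drive_tool", "payload": {"rows": [{"x":0,"y":0,"z":-0.005,"turn":0,"jaw":-1},{"x":0,"y":0,"z":-0.005,"turn":0,"jaw":-1},{"x":0,"y":0,"z":0,"turn":0,"jaw":-1},{"x":0,"y":0,"z":0,"turn":0,"jaw":-1}]}}

```text
clock: 10.15
tool_pos: [0.48, -0.1512, 0.1319]
orientation: [-0.0, 0.973, -0.231, 0.0]
ft_force: [-0.0, 0.4, -0.7]
gripper_width: 0.0622
grasp_force: 49.2
```

The lid is free, since the jar's weight would have shown as more than 6 N. The fingertips reach below the lid's edge and would hit the saucer. I'll set the lid loosely back on the rim and regrip 10 mm higher.

Request:
{"api": "drive_tool", "payload": {"rows": [{"x":0,"y":0,"z":0.004,"turn":0,"jaw":-1},{"x":0,"y":0,"z":0.004,"turn":0,"jaw":-1},{"x":0,"y":0,"z":0.002,"turn":0,"jaw":-1},{"x":0,"y":0,"z":0,"turn":0,"jaw":-1},{"x":0,"y":0,"z":0,"turn":0,"jaw":-1}]}}

```text
clock: 10.57
tool_pos: [0.4798, -0.1511, 0.1287]
orientation: [0.0, 0.973, -0.231, -0.0]
ft_force: [-0.5, 0.8, -1.7]
gripper_width: 0.0624
grasp_force: 49.2
```

Not in contact yet, so lower in 0.6 mm steps.

Request:
{"api": "drive_tool", "payload": {"rows": [{"x":0,"y":0,"z":0.002,"turn":0,"jaw":-1},{"x":0,"y":0,"z":0.002,"turn":0,"jaw":-1},{"x":0,"y":0,"z":0,"turn":0,"jaw":-1},{"x":0,"y":0,"z":0,"turn":0,"jaw":-1}]}}

```text
clock: 10.9
tool_pos: [0.48, -0.1512, 0.1277]
orientation: [0.0, 0.973, -0.231, 0.0]
ft_force: [0.1, 0.7, 2.6]
gripper_width: 0.0618
grasp_force: 49.4
```

Request:
{"api": "drive_tool", "payload": {"rows": [{"x":0,"y":0,"z":0,"turn":0,"jaw":1},{"x":0,"y":0,"z":0,"turn":0,"jaw":1},{"x":0,"y":0,"z":0,"turn":0,"jaw":1},{"x":0,"y":0,"z":0,"turn":0,"jaw":1},{"x":0,"y":0,"z":-0.015,"turn":0,"jaw":1},{"x":0,"y":0,"z":-0.018,"turn":0,"jaw":1},{"x":0,"y":0,"z":0,"turn":0,"jaw":1},{"x":0,"y":0,"z":0,"turn":0,"jaw":1}]}}

```text
clock: 11.57
tool_pos: [0.4802, -0.1512, 0.138]
orientation: [0.0, 0.973, -0.231, 0.0]
ft_force: [0.8, 0.4, 0.3]
gripper_width: 0.0852
grasp_force: 0.0
```

```bash
python3 - <<'E'
from h import *
s=ctrl.read_state(); print(s['clock'],s['tool_pos'],s['ft_force'],s['gripper_width'])
f=ctrl.grab_frame('side'); cv2.imwrite('pics/s4.png',cv2.resize(f['color'][120:230,310:410,::-1],None,fx=5,fy=5))
for d in ctrl.silhouettes('lid_center','side'):
    P=cloud(f,d['region']); print(len(P),np.percentile(P[:,2],[5,50,95]).round(3),np.median(P,0))
E
```

```text
11.5667 [ 0.48022621 -0.15124908  0.13798501] [0.77015483 0.44584591 0.2847827 ] 0.08522907682689257
351 [0.142 0.165 0.169] [ 0.4695925  -0.1336112   0.16547358]
721 [0.007 0.037 0.04 ] [0.48209467 0.03491155 0.03684701]
```

View pics/s4.png

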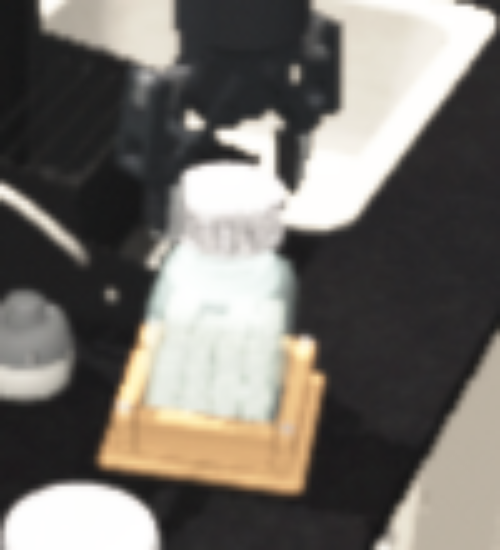

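The lid sits upright and loose at about (235,205) in the crop, its top roughly 11 mm higher than before, and the jar is in its holder. Regripping and lifting.

Request:
{"api": "drive_tool", "payload": {"rows": [{"x":0,"y":0,"z":0,"turn":0,"jaw":-1},{"x":0,"y":0,"z":0,"turn":0,"jaw":-1},{"x":0,"y":0,"z":0,"turn":0,"jaw":-1},{"x":0,"y":0,"z":0,"turn":0,"jaw":-1},{"x":0,"y":0,"z":0,"turn":0,"jaw":-1},{"x":0,"y":0,"z":0,"turn":0,"jaw":-1},{"x":0,"y":0,"z":-0.007,"turn":0,"jaw":-1},{"x":0,"y":0,"z":-0.007,"turn":0,"jaw":-1},{"x":0,"y":0,"z":0,"turn":0,"jaw":-1},{"x":0,"y":0,"z":0,"turn":0,"jaw":-1}], "force": 40}}

```text
clock: 12.5
tool_pos: [0.4799, -0.1511, 0.1416]
orientation: [-0.0, 0.973, -0.231, -0.0]
ft_force: [0.1, -0.7, -0.5]
gripper_width: 0.0619
grasp_force: 43.7
```

Request:
{"api": "drive_tool", "payload": {"rows": [{"x":0,"y":0,"z":-0.03,"turn":0,"jaw":-1},{"x":0,"y":0,"z":-0.06,"turn":0,"jaw":-1},{"x":0,"y":0,"z":-0.08,"turn":0,"jaw":-1},{"x":0,"y":0,"z":-0.08,"turn":0,"jaw":-1},{"x":0,"y":0,"z":-0.03,"turn":0,"jaw":-1},{"x":0,"y":0,"z":0,"turn":0,"jaw":-1},{"x":0,"y":0,"z":0,"turn":0,"jaw":-1}]}}

```text
clock: 13.08
tool_pos: [0.48, -0.1512, 0.2255]
orientation: [0.0, 0.973, -0.231, 0.0]
ft_force: [-0.8, -0.9, -1.4]
gripper_width: 0.0621
grasp_force: 43.9
```

```bash
python3 - <<'E'
from h import *
s=ctrl.read_state(); print(s['tool_pos'],s['ft_force'])
f=ctrl.grab_frame('side')
for q in ['jar_mouth','lid_center']:print(q,[(round(d['score'],2),np.round(d['centre'],3)) for d in ctrl.landmark_of(q,'side')])
E
```

```text
[ 0.47999948 -0.15117066  0.22547609] [-0.75725144 -0.88013047 -1.37742711]
jar_mouth [(0.96, array([ 0.478, -0.153,  0.147]))]
lid_center [(0.62, array([ 0.482, -0.155,  0.238])), (0.6, array([0.487, 0.019, 0.019])), (0.19, array([ 0.611,  0.037, -0.002]))]
```

Request:
{"api": "drive_tool", "payload": {"rows": [{"x":-0.023,"y":-0.053,"z":0,"turn":0,"jaw":-1},{"x":-0.047,"y":-0.107,"z":0,"turn":0,"jaw":-1},{"x":-0.047,"y":-0.107,"z":0,"turn":0,"jaw":-1},{"x":-0.047,"y":-0.107,"z":0,"turn":0,"jaw":-1},{"x":-0.047,"y":-0.107,"z":0,"turn":0,"jaw":-1},{"x":-0.047,"y":-0.107,"z":0,"turn":0,"jaw":-1},{"x":-0.047,"y":-0.107,"z":0,"turn":0,"jaw":-1},{"x":-0.047,"y":-0.107,"z":0,"turn":0,"jaw":-1},{"x":-0.047,"y":-0.107,"z":0,"turn":0,"jaw":-1},{"x":-0.047,"y":-0.107,"z":0,"turn":0,"jaw":-1},{"x":-0.023,"y":-0.053,"z":0,"turn":0,"jaw":-1},{"x":0,"y":0,"z":0,"turn":0,"jaw":-1}]}}

```text
clock: 14.23
tool_pos: [0.4977, 0.2018, 0.2242]
orientation: [0.0, 0.973, -0.229, -0.001]
ft_force: [0.2, -0.3, -0.7]
gripper_width: 0.0621
grasp_force: 44.0
```

```bash
python3 - <<'E'
from h import *
s=ctrl.read_state(); print(s['clock'],s['tool_pos'],s['orientation'],s['ft_force'],np.round(s['joint_positions'],3))
f=ctrl.grab_frame('wrist'); cv2.imwrite('pics/w2.png',f['color'][...,::-1])
for d in ctrl.silhouettes('saucer','wrist')[:1]:
    P=cloud(f,d['region'],s); print(len(P),disc(P,.018,.005))
for d in ctrl.landmark_of('saucer','wrist')[:1]: print(d)
# rim points fit
P=cloud(f,(f['range_z']>0),s); r=np.hypot(P[:,0]-.499,P[:,1]-.199)
m=(r<.075)&(P[:,2]>.012)&(P[:,2]<.026); Q=P[m]
from scipy.optimize import least_squares
a=np.degrees(np.arctan2(Q[:,1]-.199,Q[:,0]-.499))//10; o=[]
for k in set(a):
    q=Q[a==k]; 
    if len(q)>15: o.append(q[np.argsort(np.hypot(q[:,0]-.499,q[:,1]-.199))[-5:]].mean(0))
o=np.array(o); F=lambda p:np.hypot(o[:,0]-p[0],o[:,1]-p[1])-.0625
R=least_squares(F,[.499,.199],loss='soft_l1',f_scale=.001); print(len(o),R.x,np.abs(R.fun).max())
E
```

```text
14.2333 [0.49770539 0.20176785 0.22420123] [ 2.30170400e-04  9.73340457e-01 -2.29363011e-01 -9.54682373e-04] [ 0.20499172 -0.26324081 -0.66802608] [ 3.850e-01  2.930e-01  5.200e-02  1.332e+00  1.000e-03 -2.294e+00]
10339 (3614, array([0.4991, 0.199 , 0.1251, 0.0167]), array([0.5144, 0.1912, 0.0166]))
{'centre': [0.4972, 0.1993, 0.003], 'score': 0.59}
29 [0.49893268 0.19893596] 0.010814123288147577
```

View pics/w2.png

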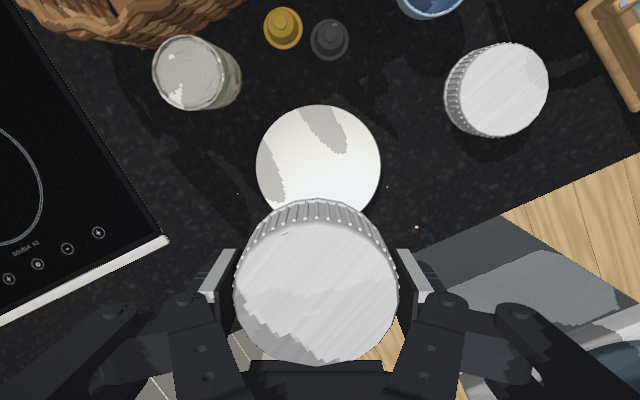

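The wrist view shows the held lid at (315,285), level, and the saucer at (318,160). The saucer's centre fits at (0.499, 0.199), so I'll correct the position and descend.

Request:
{"api": "drive_tool", "payload": {"rows": [{"x":0.008,"y":0.006,"z":0.05,"turn":0,"jaw":-1},{"x":0,"y":0,"z":0.1,"turn":0,"jaw":-1},{"x":0,"y":0,"z":0.12,"turn":0,"jaw":-1},{"x":0,"y":0,"z":0.12,"turn":0,"jaw":-1},{"x":0,"y":0,"z":0.12,"turn":0,"jaw":-1},{"x":0,"y":0,"z":0.08,"turn":0,"jaw":-1},{"x":0,"y":0,"z":0.05,"turn":0,"jaw":-1},{"x":0,"y":0,"z":0,"turn":0,"jaw":-1},{"x":0,"y":0,"z":0,"turn":0,"jaw":-1},{"x":0,"y":0,"z":0,"turn":0,"jaw":-1}]}}

```text
clock: 15.22
tool_pos: [0.5004, 0.1955, 0.0349]
orientation: [-0.0, 0.973, -0.231, 0.001]
ft_force: [-0.7, -0.5, -0.8]
gripper_width: 0.0622
grasp_force: 44.0
```

Request:
{"api": "drive_tool", "payload": {"rows": [{"x":-0.0095,"y":-0.008,"z":0,"turn":0,"jaw":-1},{"x":0,"y":0,"z":0.03,"turn":0,"jaw":-1},{"x":0,"y":0,"z":0.025,"turn":0,"jaw":-1},{"x":0,"y":0,"z":0,"turn":0,"jaw":-1},{"x":0,"y":0,"z":0,"turn":0,"jaw":-1},{"x":0,"y":0,"z":0,"turn":0,"jaw":-1}]}}

```text
clock: 15.72
tool_pos: [0.4982, 0.1993, 0.0171]
orientation: [0.0, 0.973, -0.231, -0.0]
ft_force: [-0.3, 0.4, -1.1]
gripper_width: 0.0622
grasp_force: 44.1
```

Request:
{"api": "drive_tool", "payload": {"rows": [{"x":0.003,"y":0,"z":0.005,"turn":0,"jaw":-1},{"x":0,"y":0,"z":0.005,"turn":0,"jaw":-1},{"x":0,"y":0,"z":0.004,"turn":0,"jaw":-1},{"x":0,"y":0,"z":0,"turn":0,"jaw":-1},{"x":0,"y":0,"z":0,"turn":0,"jaw":-1}]}}

```text
clock: 16.13
tool_pos: [0.499, 0.1989, 0.0129]
orientation: [0.0, 0.973, -0.231, -0.0]
ft_force: [0.2, -0.4, -1.3]
gripper_width: 0.062
grasp_force: 44.1
```

Request:
{"api": "drive_tool", "payload": {"rows": [{"x":0,"y":0,"z":0.003,"turn":0,"jaw":-1},{"x":0,"y":0,"z":0.002,"turn":0,"jaw":-1},{"x":0,"y":0,"z":0,"turn":0,"jaw":-1},{"x":0,"y":0,"z":0,"turn":0,"jaw":-1}]}}

```text
clock: 16.47
tool_pos: [0.499, 0.1989, 0.0114]
orientation: [0.0, 0.973, -0.231, -0.0]
ft_force: [-0.0, 0.4, -0.5]
gripper_width: 0.0622
grasp_force: 44.1
```

Request:
{"api": "drive_tool", "payload": {"rows": [{"x":0,"y":0,"z":0.002,"turn":0,"jaw":-1},{"x":0,"y":0,"z":0.002,"turn":0,"jaw":-1},{"x":0,"y":0,"z":0,"turn":0,"jaw":-1},{"x":0,"y":0,"z":0,"turn":0,"jaw":-1}]}}

```text
clock: 16.8
tool_pos: [0.499, 0.1989, 0.0102]
orientation: [0.0, 0.973, -0.231, -0.0]
ft_force: [0.2, -0.5, -0.8]
gripper_width: 0.062
grasp_force: 44.1
```

Request:
{"api": "drive_tool", "payload": {"rows": [{"x":0,"y":0,"z":0.002,"turn":0,"jaw":-1},{"x":0,"y":0,"z":0.002,"turn":0,"jaw":-1},{"x":0,"y":0,"z":0,"turn":0,"jaw":-1},{"x":0,"y":0,"z":0,"turn":0,"jaw":-1}]}}

```text
clock: 17.13
tool_pos: [0.499, 0.1989, 0.009]
orientation: [0.0, 0.973, -0.231, -0.0]
ft_force: [-0.3, -0.4, -0.7]
gripper_width: 0.0618
grasp_force: 44.1
```

Request:
{"api": "drive_tool", "payload": {"rows": [{"x":0,"y":0,"z":0.002,"turn":0,"jaw":-1},{"x":0,"y":0,"z":0.002,"turn":0,"jaw":-1},{"x":0,"y":0,"z":0,"turn":0,"jaw":-1},{"x":0,"y":0,"z":0,"turn":0,"jaw":-1}]}}

```text
clock: 17.47
tool_pos: [0.499, 0.1989, 0.0078]
orientation: [0.0, 0.973, -0.231, -0.0]
ft_force: [-0.2, 1.0, -0.9]
gripper_width: 0.0622
grasp_force: 44.1
```

Request:
{"api": "drive_tool", "payload": {"rows": [{"x":0,"y":0,"z":0.002,"turn":0,"jaw":-1},{"x":0,"y":0,"z":0.002,"turn":0,"jaw":-1},{"x":0,"y":0,"z":0,"turn":0,"jaw":-1},{"x":0,"y":0,"z":0,"turn":0,"jaw":-1}]}}

```text
clock: 17.8
tool_pos: [0.4992, 0.1989, 0.0071]
orientation: [-0.0, 0.973, -0.231, 0.0]
ft_force: [-3.4, -1.5, 9.3]
gripper_width: 0.0619
grasp_force: 45.2
```

```bash
python3 - <<'E'
from h import *
s=ctrl.read_state();print(s['ft_force'])
f=ctrl.grab_frame('side')
for d in ctrl.silhouettes('lid_center','side'):
    P=cloud(f,d['region']); print(len(P),np.percentile(P[:,2],[2,5,50,95]).round(4),np.median(P,0))
f=ctrl.grab_frame('wrist')
P=cloud(f,f['range_z']>0,s); m=np.hypot(P[:,0]-.499,P[:,1]-.199)<.025; print(m.sum(),np.percentile(P[m,2],[5,50,95]))
E
```

```text
[-3.42204359 -1.46277738  9.27975326]
558 [0.01   0.012  0.0365 0.0394] [0.48793793 0.20962087 0.03645473]
709 [0.0026 0.0049 0.037  0.0399] [0.47877939 0.03225697 0.03700659]
19935 [0.03652359 0.03770002 0.09437762]
```

The lid is seated, with its top at 0.037 m as expected (9 + 28 mm). Relieving the pressure and releasing.

Request:
{"api": "drive_tool", "payload": {"rows": [{"x":0,"y":0,"z":-0.002,"turn":0,"jaw":-1},{"x":0,"y":0,"z":0,"turn":0,"jaw":1},{"x":0,"y":0,"z":0,"turn":0,"jaw":1},{"x":0,"y":0,"z":0,"turn":0,"jaw":1},{"x":0,"y":0,"z":0,"turn":0,"jaw":1},{"x":0,"y":0,"z":-0.02,"turn":0,"jaw":1},{"x":0,"y":0,"z":-0.06,"turn":0,"jaw":1},{"x":0,"y":0,"z":-0.1,"turn":0,"jaw":1},{"x":0,"y":0,"z":-0.12,"turn":0,"jaw":1},{"x":0,"y":0,"z":-0.12,"turn":0,"jaw":1},{"x":0,"y":0,"z":-0.12,"turn":0,"jaw":1},{"x":0,"y":0,"z":-0.05,"turn":0,"jaw":1}]}}

```text
clock: 18.95
tool_pos: [0.5003, 0.1994, 0.1895]
orientation: [-0.002, 0.973, -0.231, 0.002]
ft_force: [1.2, 0.7, -0.1]
gripper_width: 0.0856
grasp_force: 0.0
```

Request:
{"api": "drive_tool", "payload": {"rows": [{"x":0,"y":0,"z":0,"turn":0,"jaw":1},{"x":0,"y":0,"z":0,"turn":0,"jaw":1},{"x":0,"y":0,"z":0,"turn":0,"jaw":1}]}}

```text
clock: 19.2
tool_pos: [0.4986, 0.1987, 0.1836]
orientation: [0.0, 0.973, -0.231, -0.0]
ft_force: [-0.2, -0.0, -0.6]
gripper_width: 0.085
grasp_force: 0.0
```

```bash
python3 - <<'E'
from h import *
s=ctrl.read_state(); print(s['clock'],s['tool_pos'],s['ft_force'])
f=ctrl.grab_frame('wrist')
cv2.imwrite('pics/w3.png',f['color'][...,::-1])
P=cloud(f,f['range_z']>0,s); r=np.hypot(P[:,0]-.499,P[:,1]-.199)
m=(r<.045)&(P[:,2]>.033)&(P[:,2]<.045); print(m.sum(),disc(P[m],.037))
for d in ctrl.silhouettes('saucer','wrist')[:1]: print(disc(cloud(f,d['region'],s),.018,.005))
ctrl.grab_frame('side'); 
for q in ['jar_mouth','holder']:print(q,[(round(d['score'],2),np.round(d['centre'],3)) for d in ctrl.landmark_of(q,'side')])
E
```

```text
19.2 [0.49864163 0.19872843 0.18358801] [-0.16310877 -0.01175749 -0.57966194]
4035 (4035, array([0.4988, 0.199 , 0.0629, 0.0375]), array([0.4999, 0.1985, 0.0374]))
(5894, array([0.499 , 0.1988, 0.1251, 0.0167]), array([0.5007, 0.1979, 0.0166]))
jar_mouth [(0.92, array([ 0.481, -0.15 ,  0.149]))]
holder [(0.74, array([ 0.48 , -0.15 ,  0.002]))]
```

View pics/w3.png

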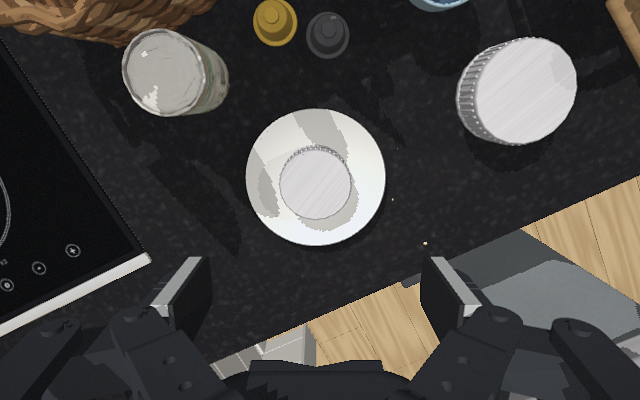

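The lid lies flat at (316,183), centred in the saucer to within 1 mm. The jar is standing in its holder and the gripper is clear.

```bash
python3 -c "
from workcell import ctrl
print(ctrl.job_done())"
```

```text
the job is handed in; nothing more can be done
None
```

The lid is unscrewed and lying open side down in the middle of the saucer, the jar is still standing in its holder, and the job was handed in at about 19 s; the verdict was not reported back.

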